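# Load a dish and press the lift tray into its latch

## Robot

A 6-joint arm with a two-finger parallel gripper is mounted at the origin on a cart in front of the work surface, level with it; the furniture and walls round the work are solid. World frame = base frame: x ahead of the robot, y to its left, z up, the work surface at z = 0. Lengths are in m, angles in rad, forces in N, time in s.
With the tool pointing down it reaches from about 0.35 to 1 m from the base axis. Payload 7.1 kg.
Tool frame: the origin (TCP) lies midway between the tips of the shut fingers; the grasp point (between the pads) lies 19 mm behind it; z points along the fingers, y is the line along which they close (so a half turn about z gives the same grasp; the last joint's range is limited). The gripper opens to 85 mm and grips with 20 to 120 N. Pads are 22 mm wide; open, the fingers measure 114 mm over their backs; the gripper's body (76 mm by 85 mm) begins 54 mm behind the grasp point. The pads swing forward as they close: fully open they stand 13 mm farther back than shut.
Start: joints at [-1.269, 0.423, 1.63, -0, 1.089, -0.019], TCP at [0.197, -0.593, 0.231] pointing down, gripper open.
Joint ranges: [-3, 3], [-0.9, 2.11], [0.09, 2.58], [-1.31, 4.45], [0.11, 2.69], [-2.54, 2.54]. Speed limits (rad/s): [2.39, 2.39, 3.01, 3.14, 3.14, 3.14].

## Interface

Orientations are given as a rotation vector (axis times angle).
In Python, from bench import monitor, eyes, order gives the robot as it stands. The module is installed in compiled form; this text tells all that it offers.
- The arm moves only by the tool drive_tool, never from a script. Its argument "series" is text: rows parted by semicolons, each of 5 numbers parted by spaces: the shift along the tool's x, y, z in m, then the turn about the tool's z in rad, then the opening, from 0 (shut) to 1 (fully open). A call has 1 to 10 rows; each row shifts and turns the commanded pose from where the row before left it, along the tool's axes as they then stand; what a row does not reach is not made up. A row lasts 1/8 s, in which the tool goes at most 62.5 mm and 10.7 degrees, less where a joint would pass 70% of its speed; a pose out of reach is approached as far as the arm can. A call is refused whole if a number of a shift passes 0.0625 or a number of a turn 0.188, either way. A call with a gripper value outside its range is refused whole. The fingers move at their own pace and stop on an object; "force" is the grip in N (left out, the last holds). Time passes only in rows, so rows that do not move let the fingers close. It gives the time, the measured TCP pose, the force, the opening and the grip force at its end, in the units of the state.
- monitor.sense(): the state, without advancing time (a new reading comes with each control period).
- eyes.get_image(name): name is "scene" or "side" or "wrist"; returns a dict with "color" (480x640x3 uint8, red, green, blue), "camera_matrix" (3x3 intrinsics, pixels), "R" (3x3) and "t" (3): a world point X has camera coordinates R X + t. Camera axes: x right, y down, z forward; pixel columns grow to the right and rows downward; lengths in m; the calibration is good to about 2 mm. The wrist camera is an equidistant fisheye: a pixel r from the principal point sees the ray r / f radians off the axis. A picture is of the moment at which its call begins. There is no depth.
- order.job_done(): hands the job in; it is judged then, once.
The state is a dict: "time": time; "joint_positions": joint angles; "dq": joint speeds; "joint_torque": joint torques, N m; "position": TCP position; "ee_rot": TCP orientation; "wrist_force": force on the tool from outside, world axes, zero at the start; "ft_torque": the same for the moment, N m; "gripper_width": finger opening in m; "grip_force": force on a finger pad.
Only numpy, scipy, OpenCV 4.12 (cv2) and the standard library are available. Lean on these libraries where they do the work, as an engineer would, in place of code of your own. Each camera call takes 0.05 s, during which the arm holds its last target. There are 200 camera calls.

## Task

Put the Petri dish that lies loose on the bench flat into the round seat of the raised, empty tray, press that tray fully down until its push latch catches, and let go so that it stays down with the dish in it. Leave the other dish reader, which is already loaded and latched, as it is.

Things in the scene. Friction and masses are not known exactly. Their poses are not given: they have to be found in the camera images.
- dish: The closed white Petri dish lying loose on the bench, left of the two dish readers: a flat round disc, 58 mm across (56 mm in its lowest 4 mm) and 17 mm high. Origin at the centre of its underside, z up. Grasp it across the rim from above.
- tray_seat (a point): Centre of the round dish seat (70 mm wide inside a rim 5 mm high, 3 mm thick) on the raised tray; moves with it; 76 mm above the bench at first. x to the reader's back, y left, z up; turned up to 15 degrees. The tray is a flat plate 122 x 90 mm, top level with the seat, on a white box 44 mm high. Press its bare ribbed front end: middle 54 mm before the seat centre (-x), 19 mm off the plate's edge.
- tray (a joint): How far the tray is pressed straight down, m: 0 = raised (start). It pushes back with 2 to 5 N all the way to a hard stop at 0.022. Push latch: let go of from beyond 0.0185, it rises to about 0.0172 and stays there, latched, for good; let go of from less than 0.017, it comes all the way back up.
- dish_b: The same kind of Petri dish, already lying in the latched tray of the second, identical reader beside the first: to be left alone. Origin at the centre of its underside.
Things that resemble listed ones, but are neither listed nor needed, are in the scene too. Leave any brown or pink look-alike of the dish alone.

How it is judged:
At the end, for the whole second after the job is handed in: The tray stays latched by itself (pressed in between 13.5 and 19.5 mm), and the dish lies at rest and right way up, flat (within 0.1 rad) in its seat, within 12 mm of the seat's centre and not on the rim (underside within 3 mm of the seat) (value of joint tray between 0.0135 and 0.0195 m and horizontal distance between dish and tray_seat below 0.012 m and z of dish in the frame of tray_seat between -0.004 and 0.003 m and angle between dish's own z axis and vertical below 0.1 rad and linear speed of dish below 0.02 m/s); the robot touches nothing.
It fails at once if the other reader is disturbed: its dish is moved by more than 6 mm (distance of dish_b from where it was at the start of the episode above 0.006 m).
It also fails if it takes over 50 s, if anything falls off the work surface, if the arm or the gripper's body presses on something with over 40 N, if the wrist force passes 120 N, or if a joint passes its speed limit or range.

## Working session

There is one attempt and no reset: what is moved stays moved. The work goes in short steps, Python scripts to look and compute and a tool call to move; the robot and the scene stay as the last step left them, time stands still between calls to the robot, and variables do not carry over. Pictures are saved under pics/ and viewed, at most 12 in all, crops included, and the job is handed in when it is done.

Besides the shell and the picture viewer there is one more tool, called after ">>>" as name(argument=value, ...), one argument or row to a line, values as JSON. drive_tool: Moves the arm, as the interface text tells. Its arguments: {"type":"object","properties":{"series":{"type":"string"},"force":{"type":"number"}},"required":["series"]}

```bash
mkdir -p pics
cat > h.py <<'E'
import numpy as np, cv2
from bench import monitor, eyes, order
from scipy.spatial.transform import Rotation as Ro
def grab(n,f=None):
    d=eyes.get_image(n)
    if f: cv2.imwrite('pics/'+f,d['color'][:,:,::-1])
    return d
def ray(d,u,v,fish=False):
    K=np.array(d['camera_matrix']);R=np.array(d['R']);t=np.array(d['t'])
    a=np.array([(u-K[0,2])/K[0,0],(v-K[1,2])/K[1,1]])
    if fish:
        r=np.hypot(*a); c=np.array([*(a*(np.sin(r)/max(r,1e-9))),np.cos(r)])
    else: c=np.array([*a,1])
    return -R.T@t, R.T@c
def onz(d,u,v,z,fish=False):
    o,r=ray(d,u,v,fish); return o+r*(z-o[2])/r[2]
E
python3 - <<'E'
from h import *
for n in('scene','side'):
    d=grab(n,n+'.png'); o,r=ray(d,320,240); print(n,o,r)
s=monitor.sense();print(s['position'],s['ee_rot'],s['time'],s['gripper_width'],s['wrist_force'])
E
```

```text
scene [-0.09481425  0.68645883  0.4292746 ] [ 0.65101978 -0.64403801 -0.40180885]
side [0.36277465 1.26137237 0.57420154] [ 0.10683332 -0.91504313 -0.38900659]
[ 0.19695126 -0.59264295  0.23063699] [-3.09993771e+00 -5.01419824e-01  2.24409919e-04] 0.1 0.08557612653155912 [-0.10451452 -0.48015071 -0.36121149]
```

View pics/scene.png

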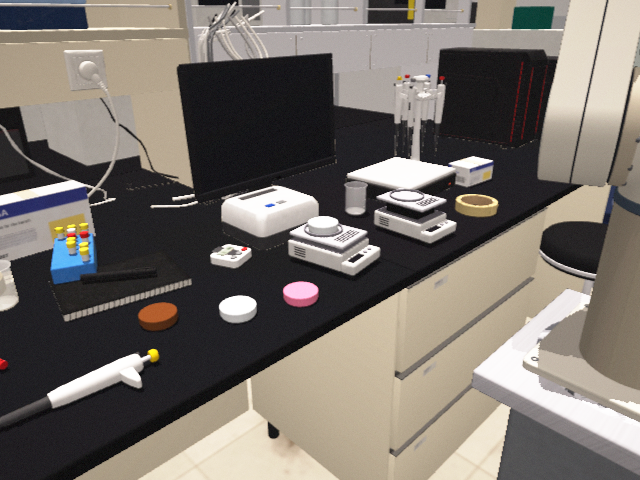

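View pics/side.png

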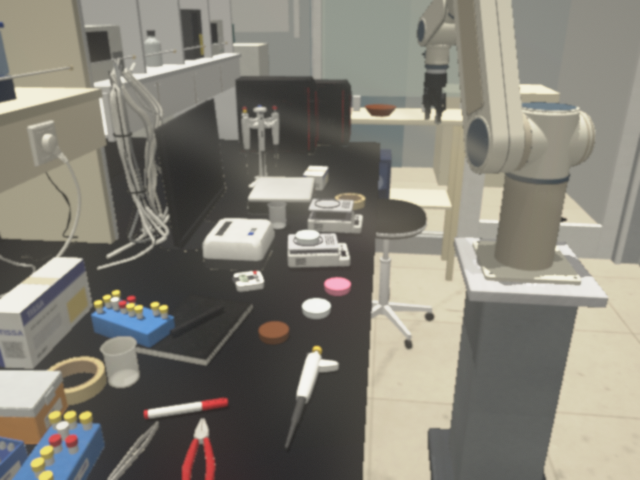

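The scene view shows the loose white dish at (238,309), pink at (301,294), brown at (158,316), the loaded reader's dish at (323,227), and the raised empty tray at about (410,200). In the side view the dish is at (316,308) and the raised tray at (332,207).

Run:
```python
from h import *
S=grab('scene');D=grab('side')
for d,box,n in((S,(210,290,265,330),'scene'),(D,(295,292,337,324),'side')):
    x0,y0,x1,y1=box;c=d['color'][y0:y1,x0:x1]
    m=(c.min(2)>90).astype(np.uint8)
    k,l,st,ce=cv2.connectedComponentsWithStats(m);i=1+np.argmax(st[1:,4]);u,v=ce[i]+[x0,y0]
    print(n,st[i],u,v,onz(d,u,v,.0105))
print('b',onz(S,323,223,.075), onz(D,308,236,.075))
print('tray',onz(S,407,198,.078),onz(D,328,205,.078))
a=cv2.resize(S['color'][175:280,280:470],None,fx=4,fy=4,interpolation=2)
b=cv2.resize(D['color'][190:275,275:375],None,fx=4,fy=4,interpolation=2)
o=np.zeros((420+0+0,760,3),np.uint8);o[:]=a
cv2.imwrite('pics/c1.png',o[:,:,::-1]);cv2.imwrite('pics/c2.png',b[:,:,::-1])
```

```text
scene [  9   5  38  28 872] 237.55389908256882 308.4346330275229 [0.48413939 0.29864991 0.0105    ]
side [  6   5  31  22 554] 315.9097472924188 307.5 [0.4843022 0.297879  0.0105   ]
b [0.53253451 0.05765055 0.075     ] [0.53215697 0.06518397 0.075     ]
tray [ 0.50153595 -0.16755663  0.078     ] [ 0.50583763 -0.1629366   0.078     ]
```

View pics/c1.png

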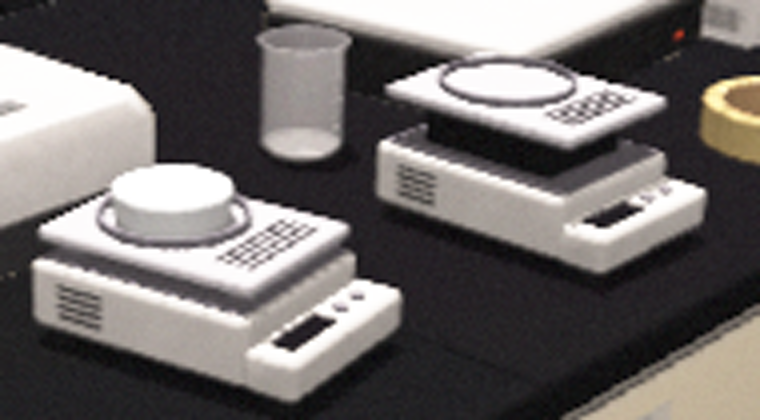

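The crop shows the empty seat ring centred at crop (509,79), plate corners at (387,90), (570,148) and (667,100), and the ribs by the front edge at (594,107). The other tray is down with its dish.

Run:
```python
from h import *
S=grab('scene');D=grab('side')
f=lambda x,y,z:onz(S,280+x/4-.4,175+y/4-.4,z)
A,B,C=f(389,88,.076),f(570,140,.076),f(665,97,.076)
print(A,B,C,np.linalg.norm(A-B),np.linalg.norm(C-B),np.degrees([np.arctan2(*(A-B)[1::-1]),np.arctan2(*(B-C)[1::-1])-np.pi/2]))
print('seat',f(509,79,.079),'ribs',f(594,107,.076))
# predicted side of seat
p=f(509,79,.079);q=np.array(D['R'])@p+D['t'];q=D['camera_matrix']@q;print(q[:2]/q[2])
s=monitor.sense();R=Ro.from_rotvec(s['ee_rot']).as_matrix();print(R.round(3),s['position'])
```

```text
[ 0.5572731  -0.13386316  0.076     ] [ 0.43980779 -0.13472271  0.076     ] [ 0.44227172 -0.22651765  0.076     ] 0.11746845619670411 0.09182800284891679 [0.41925231 1.53754417]
seat [ 0.51479185 -0.18500156  0.079     ] ribs [ 0.46006157 -0.18599695  0.076     ]
[325.68828174 202.07125063]
[[ 0.949  0.315 -0.   ]
 [ 0.315 -0.949  0.001]
 [ 0.    -0.001 -1.   ]] [ 0.19704997 -0.59292067  0.23102925]
```

View pics/c2.png

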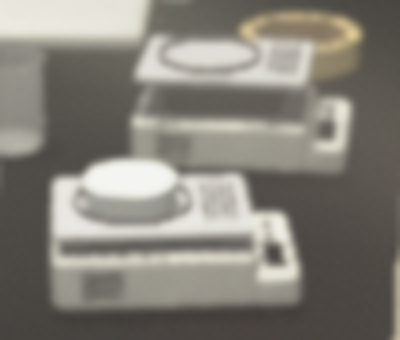

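Seat at about (0.513,-0.183) at a yaw near 1°, and dish at (0.484,0.298); the two views agree. First I'll square up the tool and look from above the seat.

>>> drive_tool(
  series="0 0 0 0.16 1;0 0 0 0.16 1;0.03 -0.052 0 0 1;0.03 -0.052 0 0 1;0.03 -0.052 0 0 1;0.03 -0.052 0 0 1;0.03 -0.052 0 0 1;0.03 -0.052 0 0 1;0.03 -0.052 0 0 1;0.03 -0.052 0 0 1",
)

```text
time: 1.55
position: [0.4376, -0.1752, 0.2316]
ee_rot: [3.141, 0.001, 0.001]
wrist_force: [0.7, -0.5, -0.1]
gripper_width: 0.0852
grip_force: 0.0
```

Run:
```python
from h import *
d=grab('wrist','w1.png');print(ray(d,320,240,True),d['camera_matrix'])
s=monitor.sense();print(s['position'],s['ee_rot'],s['time'])
```

```text
(array([ 0.51080914, -0.17482705,  0.37476734]), array([-0.26803632,  0.00288599, -0.96340448])) [[371.64829954   0.         321.31364418]
 [  0.         371.64829954 246.76056843]
 [  0.           0.           1.        ]]
[ 0.44029045 -0.1701931   0.23170742] [-3.13936319 -0.00525577 -0.00375913] 1.6
```

View pics/w1.png

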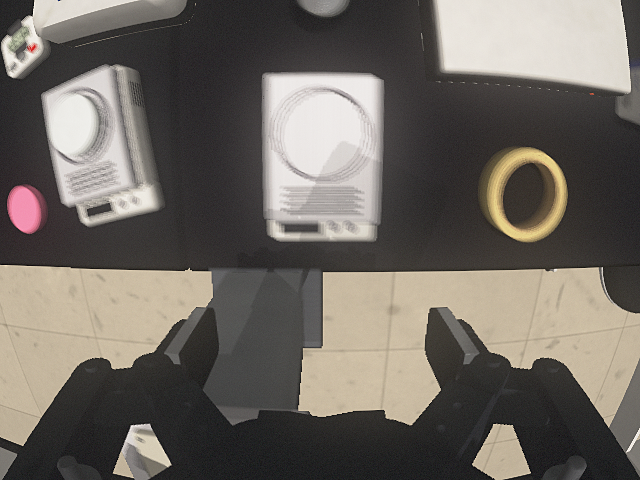

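The wrist view, slightly motion-blurred, shows the seat ring centred near (323,134) and the ribs at (322,200). The plate's left edge runs from x=264 to 268. I'll retake it now the arm is still and measure the ring.

Run:
```python
from h import *
d=grab('wrist');d=grab('wrist');s=monitor.sense();print(s['position'],s['dq'].round(3) if hasattr(s['dq'],'round') else s['dq'])
x0,y0=258,66;c=d['color'][y0:215,x0:390]
g=cv2.cvtColor(c,cv2.COLOR_RGB2GRAY)
m=cv2.adaptiveThreshold(g,255,0,1,21,8)
cs,_=cv2.findContours(m,1,2)
for q in cs:
    if len(q)>40:
        (u,v),ax,an=cv2.fitEllipse(q)
        if 70<max(ax)<130: print(u+x0,v+y0,ax,an,onz(d,u+x0,v+y0,.0785,True),len(q))
cv2.imwrite('pics/w2.png',np.hstack([cv2.resize(c[:,:,::-1],None,fx=3,fy=3),cv2.cvtColor(cv2.resize(m,None,fx=3,fy=3,interpolation=0),8)]))
```

```text
[ 0.43788164 -0.17458962  0.23144792] [-0.066 -0.001  0.007 -0.015  0.001 -0.027]
331.83567810058594 138.82151794433594 (86.12478637695312, 87.47471618652344) 103.3763427734375 [ 0.51254061 -0.18014471  0.0785    ] 118
331.94334411621094 138.79141998291016 (94.6983413696289, 95.46867370605469) 88.67377471923828 [ 0.51256564 -0.18022916  0.0785    ] 132
```

View pics/w2.png

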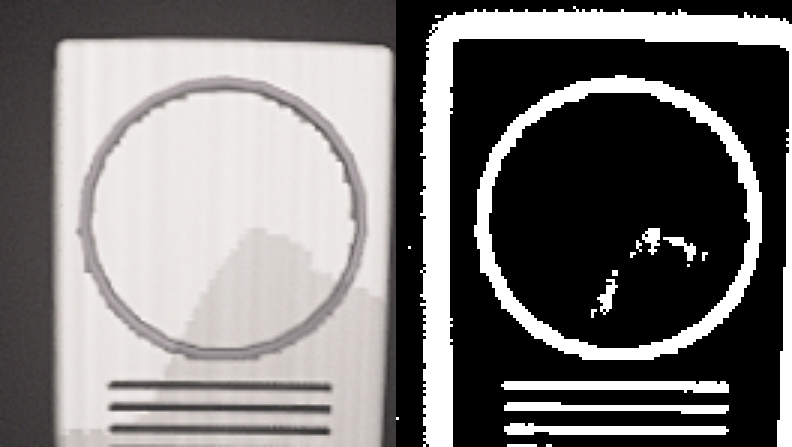

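The clean crop shows the ring as a near-perfect circle (about 95 px outer diameter), giving the seat at (0.5126,-0.180). Now to the loose dish.

>>> drive_tool(
  series="0.006 -0.059 0 0 1;0.006 -0.059 0 0 1;0.006 -0.059 0 0 1;0.006 -0.059 0 0 1;0.006 -0.059 0 0 1;0.006 -0.059 0 0 1;0.006 -0.059 0 0 1;0.005 -0.059 0 0 1;0 0 0.05 0 1;0 0 0.05 0 1",
)

```text
time: 2.95
position: [0.4843, 0.295, 0.1305]
ee_rot: [-3.141, -0.002, -0.003]
wrist_force: [-0.0, 0.3, -0.3]
gripper_width: 0.0855
grip_force: 0.0
```

>>> drive_tool(
  series="0 0 0 0 1;0 0 0 0 1;0 0 0 0 1",
)

```text
time: 3.32
position: [0.485, 0.2954, 0.1337]
ee_rot: [-3.14, -0.0, -0.005]
wrist_force: [-0.6, -0.7, 0.1]
gripper_width: 0.0851
grip_force: 0.0
```

```bash
cat > m.py <<'E'
from h import *
d=grab('wrist','w3.png');s=monitor.sense();print(s['position'],s['ee_rot'],s['time'])
R=np.array(d['R']);p=R@np.array([.484,.298,.017])+d['t'];K=d['camera_matrix']
th=np.arctan2(np.hypot(p[0],p[1]),p[2]);q=p[:2]/np.hypot(p[0],p[1])*th*K[0,0]+K[:2,2];print('pred',q)
m=(d['color'].min(2)>120).astype(np.uint8)
k,l,st,ce=cv2.connectedComponentsWithStats(m)
for i in range(1,k):
    if st[i,4]>300 and np.hypot(*(ce[i]-q))<60: print(st[i],ce[i],onz(d,*ce[i],.0165,True))
E
python3 m.py
```

```text
[0.4848369  0.29544639 0.13351874] [-3.13971589e+00 -2.82587679e-04 -5.16096060e-03] 3.375
pred [318.41814753 243.00354769]
[ 279  199   80   79 4954] [318.4430763  237.98768672] [0.48764315 0.29797955 0.0165    ]
```

View pics/w3.png

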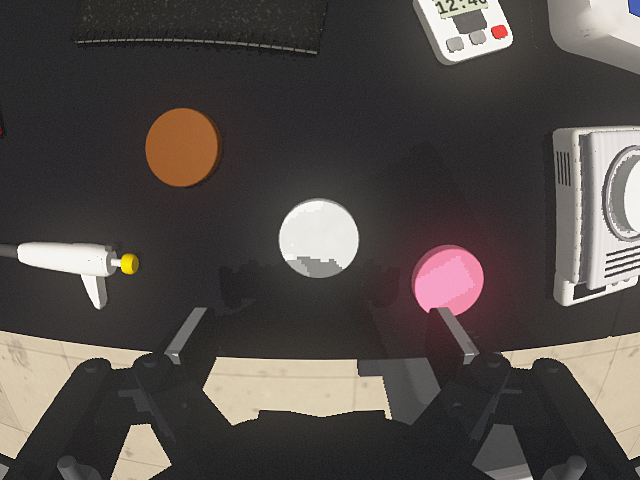

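The wrist view shows the white dish centred at (318,238), so at (0.486,0.298). The pink dish edge is at x=412, about 68 mm away, which clears the open fingers (57 mm). Descend.

>>> drive_tool(
  series="0.001 -0.002 0.03 0 1;0 0 0.03 0 1;0 0 0.03 0 1;0 0 0.02 0 1;0 0 0.01 0 1;0 0 0 0 1;0 0 0 0 1",
)

```text
time: 4.25
position: [0.485, 0.2975, 0.0122]
ee_rot: [-3.141, -0.001, -0.002]
wrist_force: [0.6, 0.0, 0.1]
gripper_width: 0.0854
grip_force: 0.0
```

>>> drive_tool(
  series="0.001 0 0.005 0 1;0 0 0.004 0 1;0 0 0 0 0.7;0 0 0 0 0.5;0 0 0 0 0.4;0 0 0 0 0.4;0 0 0 0 0.4;0 0 0 0 0.4",
  force=40,
)

```text
time: 5.25
position: [0.4853, 0.2971, 0.0027]
ee_rot: [3.141, 0.001, -0.0]
wrist_force: [-1.5, -1.5, 5.7]
gripper_width: 0.0559
grip_force: 42.3
```

>>> drive_tool(
  series="0 0 -0.02 0 0.4;0 0 -0.04 0 0.4;0 0 -0.06 0 0.4;0 0 0 0 0.4;0 0 0 0 0.4",
)

```text
time: 5.88
position: [0.4854, 0.2972, 0.1231]
ee_rot: [-3.141, -0.001, -0.002]
wrist_force: [-0.1, -0.1, -0.7]
gripper_width: 0.0561
grip_force: 42.8
```

Run:
```python
from h import *
s=monitor.sense();print(s['position'],s['gripper_width'],s['grip_force'],s['wrist_force'])
S=grab('scene');D=grab('side');W=grab('wrist')
im=[]
for d in(S,D):
    q=np.array(d['R'])@np.array([*s['position'][:2],s['position'][2]+.01])+d['t'];q=d['camera_matrix']@q;u,v=(q[:2]/q[2]).astype(int);print(u,v)
    im.append(cv2.resize(d['color'][v-50:v+50,u-50:u+50],(390,390),interpolation=2))
cv2.imwrite('pics/g1.png',np.hstack(im)[:,:,::-1]);cv2.imwrite('pics/gw.png',W['color'][:,:,::-1])
```

```text
[0.48539988 0.2971706  0.12313325] 0.056147994271731505 42.765181275608484 [-0.12644056 -0.10813567 -0.70428567]
232 237
315 254
```

View pics/g1.png

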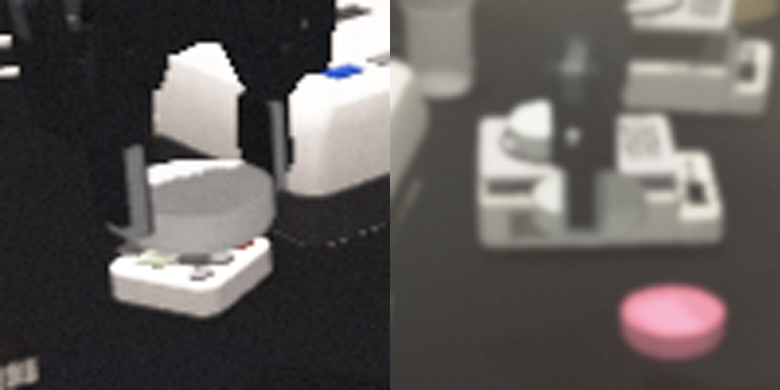

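The dish is held level between the fingers in both views, with the finger tips a few mm above its underside (side crop: tip at (585,228), dish bottom at y=238). Carry it to above the seat.

>>> drive_tool(
  series="0 0 -0.03 0 0.4;0.0034 0.053 0 0 0.4;0.0034 0.053 0 0 0.4;0.0034 0.053 0 0 0.4;0.003 0.053 0 0 0.4;0.003 0.053 0 0 0.4;0.003 0.053 0 0 0.4;0.003 0.053 0 0 0.4;0.003 0.053 0 0 0.4;0.002 0.053 0 0 0.4",
)

```text
time: 7.28
position: [0.5122, -0.1814, 0.151]
ee_rot: [-3.141, -0.001, 0.003]
wrist_force: [0.3, -0.4, -0.2]
gripper_width: 0.0556
grip_force: 42.8
```

>>> drive_tool(
  series="0 0 0 0 0.4;0 0 0 0 0.4;0 0 0 0 0.4",
)

```text
time: 7.65
position: [0.5125, -0.1786, 0.1517]
ee_rot: [-3.141, -0.003, 0.002]
wrist_force: [0.8, -0.0, -0.4]
gripper_width: 0.0557
grip_force: 42.8
```

Run:
```python
from h import *
s=monitor.sense();print(s['position'],s['ee_rot'],s['gripper_width'],s['wrist_force'])
d=grab('wrist','w4.png')
S=grab('scene');D=grab('side');im=[]
for e,n in((S,'scene'),(D,'side')):
    q=np.array(e['R'])@np.array([.5126,-.18,.1])+e['t'];q=e['camera_matrix']@q;u,v=(q[:2]/q[2]).astype(int);print(n,u,v)
    im.append(cv2.resize(e['color'][v-45:v+45,u-45:u+45],(270,270),interpolation=2))
w=cv2.resize(d['color'][0:480,80:560],(540,540))
cv2.imwrite('pics/g2.png',np.hstack([w,np.vstack(im)])[:,:,::-1][:, :800])
```

```text
[ 0.51252456 -0.17861     0.15171947] [-3.14089601e+00 -3.22737373e-03  2.24991184e-03] 0.05569897027941527 [ 0.76827529 -0.04576645 -0.43337406]
scene 406 185
side 326 195
```

View pics/g2.png

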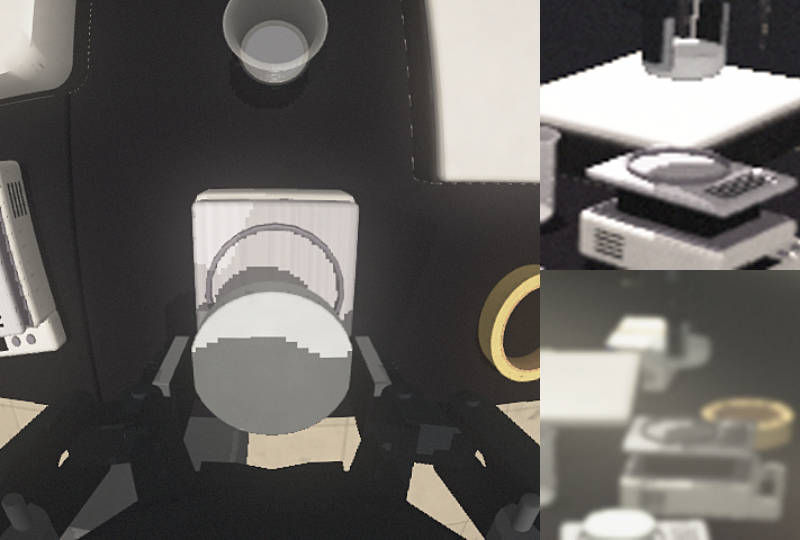

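The composite shows the dish level in the grip, centred at (272,362) in the wrist part, above the seat ring (its x centre is about 275).

Run:
```python
from h import *
d=grab('wrist');s=monitor.sense();p=s['position']
for x,y in((272,362),(192,350),(351,350),(272,290),(272,434)): print(onz(d,80+x*.889,y*.889,p[2]+.0143,True)-p)
g=lambda x,y:onz(d,80+x*.889,y*.889,.081,True)
print(p,g(207,290),g(343,290),g(275,224))
```

```text
[0.00423716 0.00021898 0.0143    ]
[0.0085111  0.02798349 0.0143    ]
[ 0.00865693 -0.02717556  0.0143    ]
[0.03060502 0.00030018 0.0143    ]
[-0.0275621   0.00011679  0.0143    ]
[ 0.51303108 -0.17894601  0.15231417] [ 0.51507483 -0.14345     0.081     ] [ 0.51525719 -0.21755167  0.081     ] [ 0.55119883 -0.18027753  0.081     ]
```

Dish is +1.5 mm in x from the TCP and the seat is at (0.513,-0.1805). Shift slightly and descend.

>>> drive_tool(
  series="-0.001 0.0015 0.02 0 0.4;0 0 0.02 0 0.4;0 0 0.015 0 0.4;0 0 0.01 0 0.4;0 0 0 0 0.4;0 0 0 0 0.4",
)

```text
time: 8.6
position: [0.5124, -0.1815, 0.0878]
ee_rot: [3.141, 0.001, 0.001]
wrist_force: [-0.3, -0.2, 0.2]
gripper_width: 0.0561
grip_force: 42.8
```

>>> drive_tool(
  series="0 0 0.003 0 0.4;0 0 0.003 0 0.4;0 0 0.0015 0 0.4;0 0 0 0 0.4;0 0 0 0 0.4",
)

```text
time: 9.22
position: [0.512, -0.1814, 0.0798]
ee_rot: [-3.142, -0.001, -0.0]
wrist_force: [0.8, -1.0, -0.5]
gripper_width: 0.0559
grip_force: 42.8
```

>>> drive_tool(
  series="0 0 0 0 0.75;0 0 0 0 0.85;0 0 0 0 1;0 0 0 0 1;0 0 -0.02 0 1;0 0 -0.04 0 1;0 0 -0.03 0 1;-0.02 0 -0.02 0 1;-0.02 0 0 0 1;0 0 0 0 1",
)

```text
time: 10.48
position: [0.471, -0.1812, 0.19]
ee_rot: [-3.141, -0.0, 0.0]
wrist_force: [-0.6, 0.3, 0.3]
gripper_width: 0.0855
grip_force: 0.0
```

Run:
```python
from h import *
s=monitor.sense();print(s['position'],s['wrist_force'],s['gripper_width'])
d=grab('wrist');S=grab('scene');im=[]
q=np.array(S['R'])@np.array([.5126,-.18,.08])+S['t'];q=S['camera_matrix']@q;u,v=(q[:2]/q[2]).astype(int)
w=d['color'][60:420,140:500]
cv2.imwrite('pics/g3.png',np.hstack([w,cv2.resize(S['color'][v-40:v+50,u-45:u+45],(360,360),interpolation=2)])[:,:,::-1])
```

```text
[ 0.47098999 -0.18124851  0.19004272] [-0.58230141  0.26846582  0.28667051] 0.08551014273895224
```

View pics/g3.png

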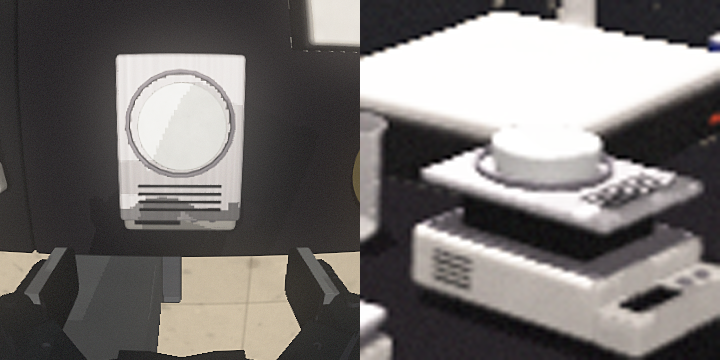

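The dish lies flat inside the ring (wrist: dish (183,125), ring (180,123)), and the ribs are at (180,197). Now shut the fingers and go above the ribs.

>>> drive_tool(
  series="-0.014 0 0 0 0;0 0 0 0 0;0 0 0 0 0;0 0 0.03 0 0;0 0 0.03 0 0;0 0 0.025 0 0;0 0 0.015 0 0;0 0 0 0 0;0 0 0 0 0",
  force=40,
)

```text
time: 11.7
position: [0.4586, -0.1816, 0.0905]
ee_rot: [3.141, 0.001, 0.002]
wrist_force: [0.1, -0.1, 0.4]
gripper_width: 0.0002
grip_force: 0.0
```

>>> drive_tool(
  series="-0.001 0 0.005 0 0;0 0 0.005 0 0;0 0 0.005 0 0;0 0 0.004 0 0;0 0 0.004 0 0;0 0 0.004 0 0;0 0 0.003 0 0;0 0 0 0 0;0 0 0 0 0",
)

```text
time: 12.82
position: [0.4568, -0.1813, 0.0596]
ee_rot: [-3.141, -0.001, 0.001]
wrist_force: [0.5, 0.8, -0.6]
gripper_width: -0.0002
grip_force: 0.0
```

No push-back felt, so I'll look.

Run:
```python
from h import *
for i in range(3):
    s=monitor.sense();print(s['position'],s['wrist_force'])
d=grab('wrist');S=grab('scene')
q=np.array(S['R'])@np.array([.4926,-.18,.08])+S['t'];q=S['camera_matrix']@q;u,v=(q[:2]/q[2]).astype(int)
w=d['color'][60:460,120:520]
cv2.imwrite('pics/g4.png',np.hstack([w,cv2.resize(S['color'][v-50:v+50,u-50:u+50],(400,400),interpolation=2)])[:,:,::-1])
```

```text
[ 0.45678016 -0.18130369  0.05963331] [ 0.49322514  0.8248051  -0.57272585]
[ 0.45678016 -0.18130369  0.05963331] [ 0.49322514  0.8248051  -0.57272585]
[ 0.45678016 -0.18130369  0.05963331] [ 0.49322514  0.8248051  -0.57272585]
```

View pics/g4.png

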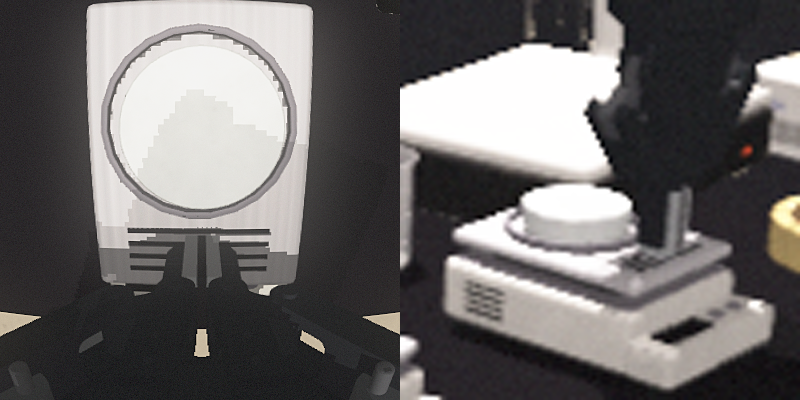

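The views show the fingertips on the ribs, the tray nearly down and the dish still centred in the ring. Press on to the stop.

>>> drive_tool(
  series="0 0 0.002 0 0;0 0 0.002 0 0;0 0 0.001 0 0;0 0 0.001 0 0;0 0 0 0 0;0 0 0 0 0",
)

```text
time: 13.68
position: [0.4571, -0.1814, 0.054]
ee_rot: [3.141, 0.001, 0.0]
wrist_force: [-0.2, -0.0, 4.9]
gripper_width: 0.0001
grip_force: 2.7
```

>>> drive_tool(
  series="0 0 0.001 0 0;0 0 0.001 0 0;0 0 0 0 0;0 0 0 0 0",
)

```text
time: 14.18
position: [0.4572, -0.1815, 0.0538]
ee_rot: [3.141, 0.001, 0.001]
wrist_force: [-7.2, 3.0, 29.5]
gripper_width: -0.0001
grip_force: 15.0
```

At the hard stop (force jumped to 29 N at z=0.0538). Let go straight up.

>>> drive_tool(
  series="0 0 -0.004 0 0;0 0 -0.006 0 0;0 0 -0.02 0 0;0 0 -0.04 0 0;0 0 -0.05 0 0;0 0 -0.03 0 0;0 0 0 0 0;0 0 0 0 0;0 0 0 0 0",
)

```text
time: 15.3
position: [0.4561, -0.181, 0.2005]
ee_rot: [-3.141, -0.001, 0.004]
wrist_force: [0.5, -0.9, 0.2]
gripper_width: -0.0
grip_force: 0.0
```

Run:
```python
from h import *
s=monitor.sense();print(s['position'],s['wrist_force'],s['time'])
d=grab('wrist');S=grab('scene')
w=d['color'][40:440,120:520]
cv2.imwrite('pics/g5.png',np.hstack([w,cv2.resize(S['color'][160:260,300:460],(400*160//100,400),interpolation=2)[:, 240:640]])[:,:,::-1])
q=np.array(S['R'])@np.array([.5126,-.18,.08])+S['t'];q=S['camera_matrix']@q;u,v=(q[:2]/q[2]).astype(int);print(u,v)
```

```text
[ 0.45609268 -0.18104607  0.20045005] [ 0.50539032 -0.9030408   0.17399108] 15.3
406 194
```

View pics/g5.png

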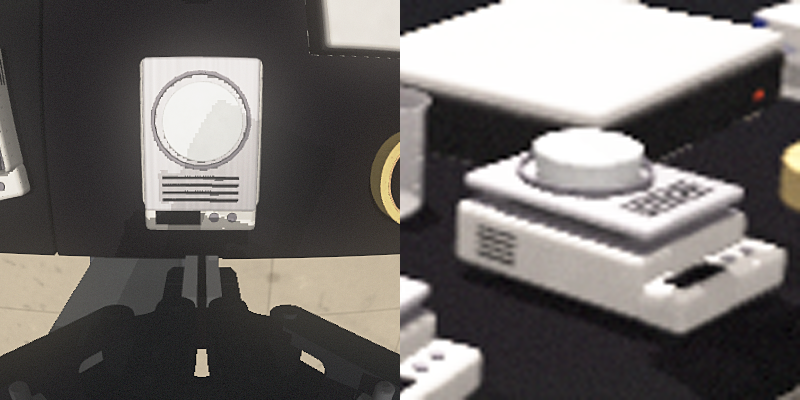

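The tray stays down with nothing touching it, and the dish lies centred in the ring (wrist crop (201,120)). Hand in.

```bash
python3 -c "
from h import *
print(order.job_done())"
```

```text
the job is handed in; nothing more can be done
None
```

The loose dish lies flat and centred in its seat, and the tray stays latched down with nothing touching it. I didn't touch the other reader. The job is handed in at about 15 s; no verdict came back.

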